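Clip the working torch onto the emergency box

ROBOT

A 6-joint arm with a two-finger parallel gripper is mounted at the origin on the work surface. World frame = base frame: x ahead of the robot, y to its left, z up, the work surface at z = 0. Lengths are in m, angles in degrees, forces in N, time in s.
With the tool pointing down it reaches from about 0.35 to 0.875 m from the base axis. Payload 4.2 kg.
Tool frame: the origin (TCP) lies at the very end of the fingers, on their centre line; the grasp point (between the pads) lies 19 mm behind it; y points along the fingers, z is the direction in which the jaws open and shut, and the axes are right-handed (so a half turn about y gives the same grasp; the last joint's range is limited). The gripper opens to 87 mm and grips with 3 to 60 N. Pads are 19 mm wide; open, the fingers measure 117 mm over their backs; the gripper's body (75 mm by 190 mm) begins 51 mm behind the grasp point.
Start: joints at [-60.355, 22.042, 0.453, 0, -68.411, -14.817], TCP at [0.16, -0.604, 0.194] pointing down, gripper open.
Joint ranges: [-179.83, 179.83], [-69.29, 118.12], [-61.27, 80.66], [-181.25, 117.63], [-171.15, -9.14], [-177.46, 177.46]. Speed limits (degrees/s): [159.86, 159.86, 180, 180, 180, 180].

INTERFACE

Orientations are given as a 3x3 rotation matrix whose columns are the frame's x, y, z axes.
In Python, from station import r, eyes gives the robot as it stands.
- The arm moves only by the tool play_rows, never from a script. Its argument "deltas" is one flat list of numbers, 5 for each row, row after row: the closure in counts, from 0 (fully open) to 255 (shut), then the shift along the tool's x, y, z in mm, then the turn about the tool's y in rad. In form: [claw, tx, ty, tz, roll, claw, tx, ty, tz, roll, ...]. A call has exactly 10 rows; each row shifts and turns the commanded pose from where the row before left it, along the tool's axes as they then stand; what a row does not reach is not made up. A row lasts 1/10 s, in which the tool goes at most 50 mm and 8.59 degrees, less where a joint would pass 70% of its speed; a pose out of reach is approached as far as the arm can. A call is refused whole if a number of a shift passes 50 or a number of a turn 0.15, either way. A call with a gripper value outside its range is refused whole. The fingers move at their own pace and stop on an object; the grip force is fixed at half the most. Time passes only in rows, so rows that do not move let the fingers close, or fill a call up. It gives the time, the measured TCP pose, the force and the opening at its end, in the units of the state.
- r.sense(): the state, without advancing time (a new reading comes with each control period).
- eyes.capture(name): name is "scene" or "top"; returns a dict with "img" (480x640x3 uint8, blue, green, red), "vfov" (degrees; the focal length in pixels is half the picture's height over the tangent of half this angle, whatever the lens; pixels are square), "cx", "cy" (the principal point, pixels), "distortion" ([k1, k2, p1, p2, k3] as OpenCV has them; the pictures are not rectified), "R" (3x3) and "t" (3): a world point X has camera coordinates R X + t. Camera axes: x right, y down, z forward; pixel columns grow to the right and rows downward; lengths in m; the calibration is good to about 2 mm. A picture is of the moment at which its call begins. There is no depth.
- r.finish_job(): hands the job in, once; it reports no verdict.
The state is a dict: "time_s": time; "joints": joint angles; "joint_velocities": joint speeds; "effort": joint torques, N m; "tcp_pos": TCP position; "ee_rot": TCP orientation; "wrist_force": force on the tool from outside, world axes, zero at the start; "moment": the same for the moment, N m; "gripper_width": opening from 0.0 (shut) to 1.0 (fully open).
Only numpy, scipy, OpenCV 4.12 (cv2) and the standard library are available. Lean on these libraries where they do the work, as an engineer would, in place of code of your own. Each camera call takes 0.05 s, during which the arm holds its last target.

TASK

Three torches that look alike lie on the serving table, but only one has its battery pack in, which you can tell by its weight alone. Find that one and press it fully home into the two spring clips on the lid of the emergency box, either way round. Leave the other two torches lying flat on the table, and do not knock over or shove the crockery and other things around.

Things in the scene. Friction and masses are not known exactly. Their poses are not given: they have to be found in the camera images.
- torch_a: Torch: straight dark octagonal barrel, 38 mm across flats, 180 mm long, lying on one flat, so that two flats stand upright at its sides. Origin at its centre (19 mm above the table); x runs along the barrel to the lens. It balances at its centre. With its battery pack it weighs about 0.45 kg, without about 0.19 kg (give or take 25 g).
- torch_b: Torch, same as torch_a in size, look, axes and weights. Which of the three has the pack differs from start to start.
- torch_c: Torch, same as torch_a in size, look, axes and weights. The pack sits hidden at mid length with 2 to 3 mm of play.
- box: Grey steel emergency box, fixed to the table, 244 x 114 mm, its flat lid 50 mm above the table. Origin at the centre of its underside; x along its length, y across, z up. On the lid stand two spring clips, one 55 mm either side of the middle along x, both open upward; between them the lid is bare, room for the fingers.
- clip0 (a point): One of the two clips, at the top of its rubber saddle, 64 mm above the table. Either side of the saddle stands a sprung steel jaw 20 mm wide along x, with an inward nose (noses 31 mm apart, 94 mm above the table) and a flared top (about 50 mm apart inside, rims 116 mm above the table). Axes as the box's.
- clip1 (a point): The other clip, same as clip0, at the box's +x end. A torch laid level over both clips and pressed straight down spreads the jaws, which snap back over its shoulders; it then stops on the saddles. Pressing it in takes a push of about 5 N beyond the weight of the loaded torch.
- seat (a point): Where the centre of a torch lies when it is fully home in both clips: over the middle of the box, 83 mm above the table (33 mm above the lid); axes as the box's.
- table: The wooden serving table, its top at z = 0.
- mug: Bystander: white mug with a handle, 76 mm across, 88 mm high; origin at the middle of its underside.
- sauce: Bystander: red sauce bottle, 58 mm across, 150 mm high; origin at the middle of its underside.
- mill: Bystander: dark wooden pepper mill, 44 mm across, 100 mm high; origin at the middle of its underside.
- jar: Bystander: amber glass jar with steel cap, 64 mm across, 90 mm high; origin at the middle of its underside.
- ramekin: Bystander: white ramekin, 72 mm across, 42 mm high; origin at the middle of its underside.
- spoon: Bystander: steel serving spoon, 200 mm long, lying flat on the table along its x axis; origin at the underside.
- bowl: Bystander: white bowl, 110 mm across, 50 mm high; origin at the middle of its underside.
There are look-alikes about, which are no part of the job. What is shaped like the torch_a but purple is not meant. What is shaped like the torch_b but turquoise is not meant.

How it is judged:
By the outcome, as a careful person would: the job done as asked, in the order asked, and still so for the second after the job is handed in, with the robot touching nothing.
It also fails if it takes over 72 s, if anything falls off the work surface, if the arm or the gripper's body presses on something with over 40 N, if the wrist force passes 120 N, or if a joint passes its speed limit or range.

## Working session

There is one attempt and no reset: what is moved stays moved. The work goes in short steps, Python scripts to look and compute and a tool call to move; the robot and the scene stay as the last step left them, time stands still between calls to the robot, and variables do not carry over. Pictures are saved under pics/ and viewed, and the job is handed in when it is done.

Besides the shell and the picture viewer there is one more tool, called after ">>>" as name(argument=value, ...) on one line, values as JSON. play_rows: Moves the arm, as the interface text tells. Its arguments: {"type":"object","properties":{"deltas":{"type":"array","items":{"type":"number"}}},"required":["deltas"]}

```bash
mkdir -p pics; ls
cat > h.py <<'E'
import numpy as np,cv2
from station import r,eyes
def cap(n,f=None):
    c=eyes.capture(n)
    if f: cv2.imwrite('pics/'+f,c['img'])
    return c
def KD(c):
    f=240/np.tan(np.radians(c['vfov'])/2)
    return np.array([[f,0,c['cx']],[0,f,c['cy']],[0,0,1.]]),np.array(c['distortion'],float)
def ray(c,px,z):
    K,D=KD(c);u=cv2.undistortPoints(np.array(px,float).reshape(-1,1,2),K,D).reshape(-1,2)
    R=np.array(c['R']);t=np.array(c['t']);o=-R.T@t
    d=np.c_[u,np.ones(len(u))]@R
    return o+d*((z-o[2])/d[:,2])[:,None]
def proj(c,X):
    K,D=KD(c);return cv2.projectPoints(np.array(X,float).reshape(-1,1,3),cv2.Rodrigues(np.array(c['R']))[0],np.array(c['t'],float),K,D)[0].reshape(-1,2)
E
python3 - <<'E'
from h import *
import pickle
print(r.sense())
for n in('scene','top'):
    c=cap(n,n+'0.png');pickle.dump(c,open(n+'0.pkl','wb'))
    print(n,{k:np.round(v,3) for k,v in c.items() if k!='img'})
E
```

```text
pics
{'time_s': 0.0, 'joints': array([-6.03575995e+01,  2.20879703e+01,  3.79605080e-01, -2.74431086e-02,
       -6.84099712e+01, -1.48178080e+01]), 'joint_velocities': array([-0.02906531,  0.07393429, -0.02379924, -0.04083937, -0.09511913,
       -0.02367136]), 'effort': array([ 2.57816700e-04, -3.90663922e+01,  1.87400132e+01,  4.21984613e+00,
        1.08993807e-02, -2.01793978e-04]), 'tcp_pos': array([ 0.15976675, -0.60355374,  0.19299187]), 'ee_rot': array([[ 9.66758822e-01, -6.34393534e-04, -2.55689220e-01],
       [ 2.55689988e-01,  2.01530106e-03,  9.66756727e-01],
       [-9.80134599e-05, -9.99997768e-01,  2.11051816e-03]]), 'wrist_force': array([ 0.18543601,  0.15741362, -0.66024526]), 'moment': array([ 0.04443197, -0.00116123, -0.02422463]), 'gripper_width': 0.9986943318720931}
scene {'vfov': np.float64(47.039), 'cx': np.float64(323.512), 'cy': np.float64(240.046), 'distortion': array([-0.1,  0. ,  0. ,  0. ,  0. ]), 'R': array([[-0.495,  0.869,  0.017],
       [ 0.642,  0.379, -0.666],
       [-0.585, -0.319, -0.745]]), 't': array([ 0.261, -0.291,  1.774])}
top {'vfov': np.float64(47.167), 'cx': np.float64(319.446), 'cy': np.float64(231.684), 'distortion': array([-0.095,  0.   ,  0.   ,  0.   ,  0.   ]), 'R': array([[ 0.023, -1.   , -0.003],
       [-0.988, -0.022, -0.154],
       [ 0.154,  0.006, -0.988]]), 't': array([-0.003,  0.548,  1.384])}
```

View pics/scene0.png

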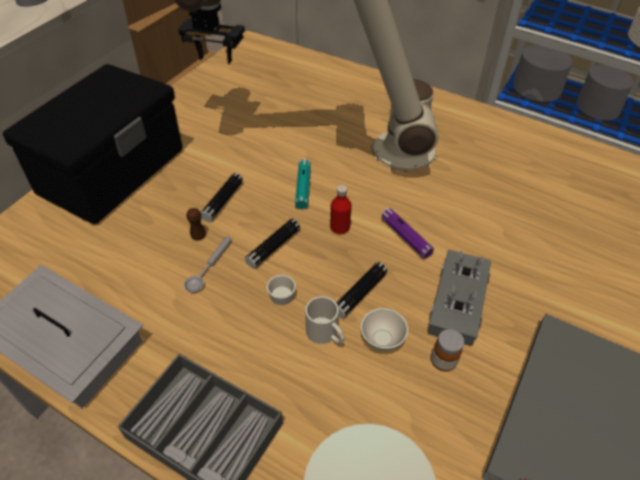

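View pics/top0.png

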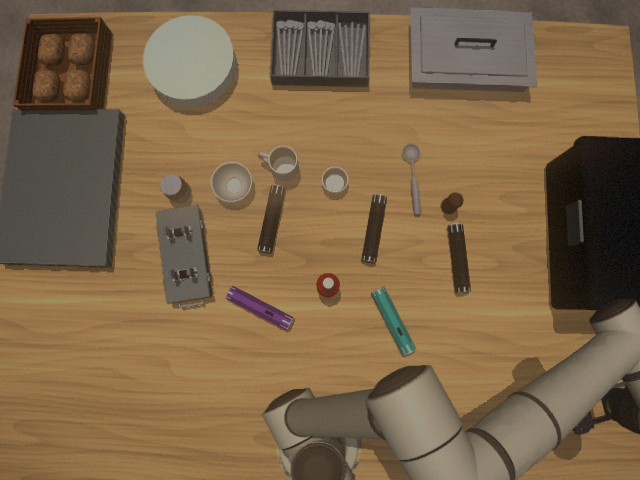

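The scene shows three dark torches, at top-view pixels (271,219), (374,229) and (459,258). The look-alikes are purple (260,308) and turquoise (393,321), so neither is meant. The box is at (184,255) with clips at (178,232) and (184,274).

Run:
```python
from h import *
i=cv2.imread('pics/top0.png')
cv2.imwrite('pics/c1.png',cv2.resize(i[140:320,150:350],None,fx=4,fy=4,interpolation=cv2.INTER_CUBIC)[:600*2][:720][:600])
cv2.imwrite('pics/c2.png',cv2.resize(i[140:310,340:490],None,fx=3.5,fy=3.5,interpolation=cv2.INTER_CUBIC))
import pickle
c=pickle.load(open('top0.pkl','rb'))
g=cv2.cvtColor(i,cv2.COLOR_BGR2GRAY)
for (x,y) in [(271,219),(374,229),(459,258)]:
    w=i[y-42:y+43,x-25:x+26].astype(int); 
    m=(w.max(2)<75).astype(np.uint8)
    n,l,s,ce=cv2.connectedComponentsWithStats(m); k=1+np.argmax(s[1:,4])
    pts=np.argwhere(l==k)[:,::-1]+[x-25,y-42]
    rc=cv2.minAreaRect(pts.astype(np.float32)); print(s[k],rc)
    b=cv2.boxPoints(rc); P=ray(c,b,.025); print(np.round(P,4).tolist(), P.mean(0))
```

```text
[ 12  27  23  50 651] ((269.1560974121094, 227.6048583984375), (14.946409225463867, 50.286983489990234), 12.094757080078125)
[[0.4964, 0.173, 0.025], [0.6283, 0.1503, 0.025], [0.6207, 0.1111, 0.025], [0.4891, 0.1343, 0.025]] [0.55861993 0.14217115 0.025     ]
[ 13   9  24  68 854] ((373.501220703125, 229.2430877685547), (14.305602073669434, 66.76886749267578), 9.727579116821289)
[[0.4755, -0.1, 0.025], [0.6517, -0.1281, 0.025], [0.646, -0.1656, 0.025], [0.4699, -0.1369, 0.025]] [ 0.56076182 -0.13265018  0.025     ]
[ 14   8  22  69 947] ((458.4931640625, 257.94195556640625), (67.06687927246094, 15.481464385986328), 83.2901611328125)
[[0.5742, -0.3269, 0.025], [0.58, -0.3681, 0.025], [0.4044, -0.3861, 0.025], [0.3991, -0.3456, 0.025]] [ 0.4894209  -0.35668938  0.025     ]
```

View pics/c1.png

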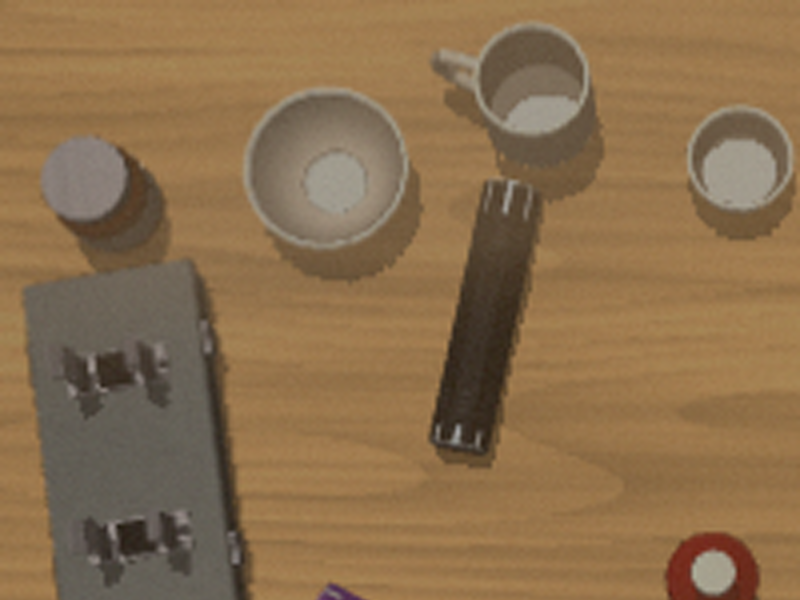

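View pics/c2.png

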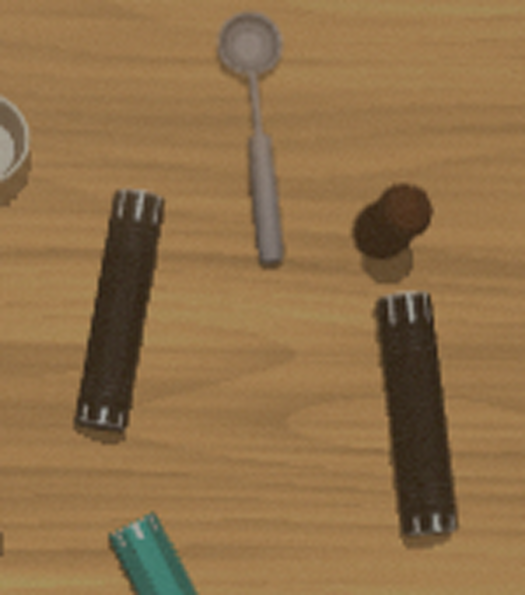

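Run:
```python
from h import *
import pickle
c=pickle.load(open('top0.pkl','rb'))
def show(n,px,z):
    P=ray(c,px,z);print(n,np.round(P[:,:2],4).tolist(),'ctr',np.round(P.mean(0)[:2],4),'L',np.linalg.norm(P[0]-P[1]).round(4),'ang',np.degrees(np.arctan2(*(P[0]-P[1])[[1,0]])).round(2));return P
o1=np.array([150,140]);o2=np.array([340,140])
for z in(.025,):
    show('L',np.array([[513,183],[461,447]])/4+o1-.4,z)
    show('M',np.array([[138,192],[101,430]])/3.5+o2-.4,z)
    show('R',np.array([[404,293],[430,535]])/3.5+o2-.4,z)
show('clips',np.array([[112,370],[136,538]])/4+o1-.4,.064)
i=cv2.imread('pics/top0.png')
cv2.imwrite('pics/c3.png',cv2.resize(i[195:315,145:225],None,fx=5,fy=5,interpolation=cv2.INTER_CUBIC))
s=cv2.imread('pics/scene0.png')
cv2.imwrite('pics/c4.png',cv2.resize(s[240:350,420:510],None,fx=5,fy=5,interpolation=cv2.INTER_CUBIC))
# obstacles
for n,p,z in[('mug',(283,161),.088),('bowl',(232,182),.05),('ram',(335,180),.042),('mill',(452,200),.1),('sauce',(328,284),.15),('jar',(172,186),.09),('spoonend',(417,213),.01)]:
    print(n,np.round(ray(c,[p],z)[0],3))
```

```text
L [[0.6728, 0.1233], [0.495, 0.1512]] ctr [0.5839 0.1372] L 0.1799 ang -8.92
M [[0.6539, -0.1465], [0.4719, -0.12]] ctr [ 0.5629 -0.1333] L 0.1839 ang -8.3
R [[0.5807, -0.3488], [0.3986, -0.3659]] ctr [ 0.4896 -0.3573] L 0.1829 ang 5.37
clips [[0.5349, 0.3742], [0.4273, 0.3522]] ctr [0.4811 0.3632] L 0.1099 ang 11.57
mug [0.722 0.107 0.088]
bowl [0.673 0.242 0.05 ]
ram [ 0.686 -0.028  0.042]
mill [ 0.627 -0.324  0.1  ]
sauce [ 0.406 -0.014  0.15 ]
jar [0.65 0.39 0.09]
spoonend [ 0.609 -0.25   0.01 ]
```

View pics/c3.png

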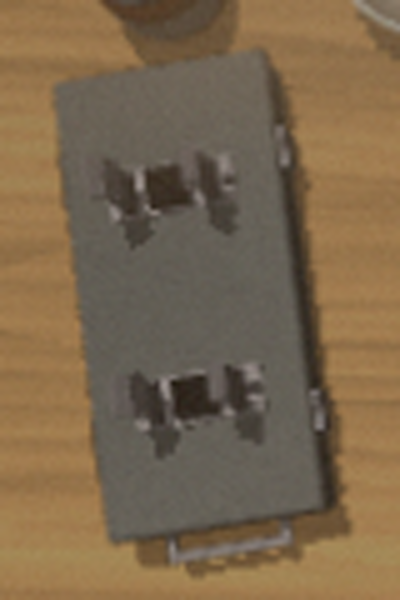

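View pics/c4.png

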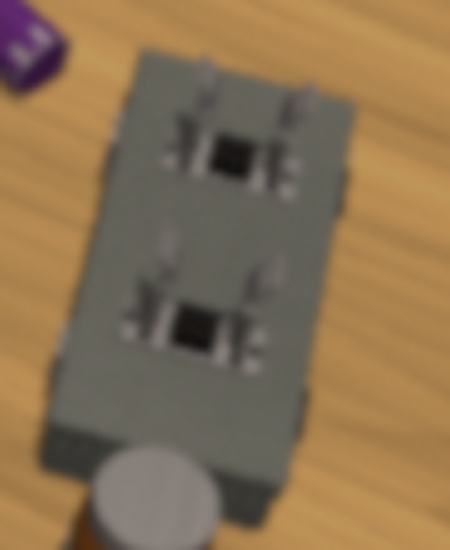

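Run:
```python
from h import *
import pickle
c=pickle.load(open('top0.pkl','rb'));s=pickle.load(open('scene0.pkl','rb'))
P=ray(c,np.array([[55,88],[265,50],[330,508],[108,540]])/5.+[145,195]-np.array([.4,.4]),.05);print(P,P.mean(0),np.linalg.norm(P-np.roll(P,1,0),axis=1))
m=(P[0]+P[1]-P[2]-P[3]);print(np.degrees(np.arctan2(m[1],m[0])))
P=ray(s,np.array([[232,158],[196,328]])/5.+[420,240]-.4,.064);print(P,P.mean(0),np.linalg.norm(P[1]-P[0]),np.degrees(np.arctan2(*(P[1]-P[0])[[1,0]])))
i=s['img']
cv2.imwrite('pics/c5.png',cv2.resize(i[165:325,195:395],None,fx=4,fy=4,interpolation=cv2.INTER_CUBIC)[:600])
for X in([.5839,.1372],[.5629,-.1333],[.4896,-.3573]): print(proj(s,[X+[.019]]),proj(s,[X+[.019]])*4-np.array([195,165])*4)
```

```text
[[0.58844136 0.43986161 0.05      ]
 [0.61093036 0.32970022 0.05      ]
 [0.37377114 0.28301188 0.05      ]
 [0.3542838  0.39670551 0.05      ]] [0.48185667 0.36231981 0.05      ] [0.23810127 0.11243348 0.24171119 0.11535163]
10.792488012585011
[[0.4323831  0.35228209 0.064     ]
 [0.53909023 0.37299861 0.064     ]] [0.48573666 0.36264035 0.064     ] 0.1086995187070329 10.986937017575364
[[360.22759467 289.44663195]] [[660.91037868 497.78652781]]
[[273.796297   242.81272989]] [[315.18518799 311.25091956]]
[[222.76373121 196.98113483]] [[111.05492486 127.92453932]]
```

View pics/c5.png

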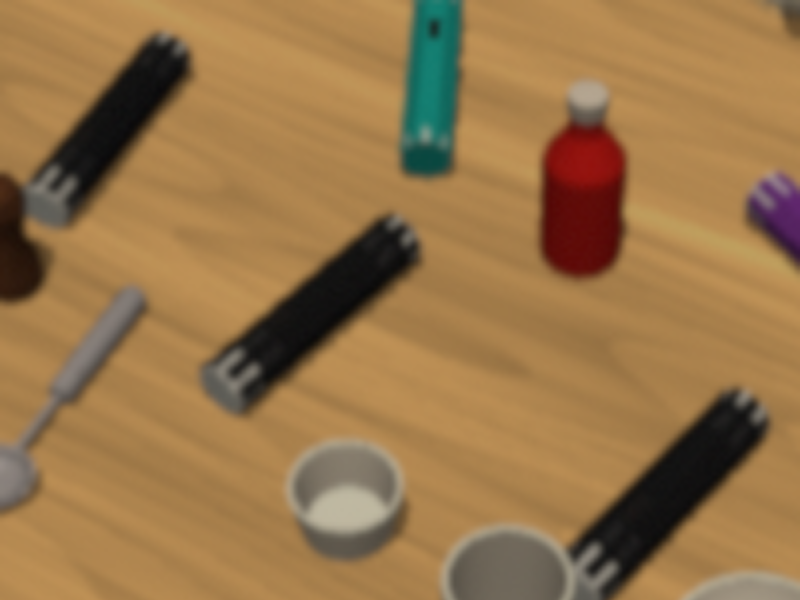

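```bash
cat >> h.py <<'E'
def st():
    s=r.sense();R=s['ee_rot'];print('t',round(s['time_s'],2),'tcp',np.round(s['tcp_pos'],4),'yaw',np.degrees(np.arctan2(R[1,0],R[0,0])).round(2),'F',np.round(s['wrist_force'],2),'M',np.round(s['moment'],3),'w',round(s['gripper_width'],3));return s
def go(*tg,yaw=None):
    s=st();p=s['tcp_pos'];R=s['ee_rot'];y0=np.degrees(np.arctan2(R[1,0],R[0,0]))
    yaw=y0 if yaw is None else yaw
    print('roll rad',np.radians(y0-yaw).round(3));a=np.radians(yaw)
    B=np.array([[np.cos(a),0,-np.sin(a)],[np.sin(a),0,np.cos(a)],[0,-1,0]])
    for t in tg: print(t,'tool mm',np.round((np.array(t)-p)@B*1000,1));p=np.array(t)
E
python3 - <<'E'
from h import *
import pickle
c=pickle.load(open('top0.pkl','rb'))
for z in(0,.2,.3): print(ray(c,[[548,300],[580,140]],z))
go([.27,-.40,.19],[.4896,-.3573,.12],[.4896,-.3573,.004],yaw=5.4)
E
```

```text
[[ 0.38330809 -0.60411429  0.        ]
 [ 0.83152282 -0.71731778  0.        ]]
[[ 0.3756495  -0.52079748  0.2       ]
 [ 0.7621345  -0.61841019  0.2       ]]
[[ 0.37182021 -0.47913908  0.3       ]
 [ 0.72744034 -0.56895639  0.3       ]]
t 0.1 tcp [ 0.1598 -0.6036  0.1931] yaw 14.82 F [-0.56  0.29 -0.9 ] M [ 0.058 -0.021  0.015] w 0.999
roll rad 0.164
[0.27, -0.4, 0.19] tool mm [128.8   3.1 192.3]
[0.4896, -0.3573, 0.12] tool mm [222.6  70.   21.8]
[0.4896, -0.3573, 0.004] tool mm [  0. 116.   0.]
```

>>> play_rows(deltas=[0, 0, 0, 0, 0.082, 0, 0, 0, 0, 0.082, 0, 16, 0, 24, 0, 0, 16, 0, 24, 0, 0, 16, 0, 24, 0, 0, 16, 0, 24, 0, 0, 16, 0, 24, 0, 0, 16, 0, 24, 0, 0, 16, 0, 24, 0, 0, 17, 3, 24, 0])

```text
time_s: 1.1
tcp_pos: [0.2705, -0.3997, 0.191]
ee_rot: [[0.996, 0.0, -0.094], [0.094, -0.0, 0.996], [0.0, -1.0, -0.0]]
wrist_force: [0.1, 0.1, -0.3]
gripper_width: 0.997
```

>>> play_rows(deltas=[0, 28, 8, 3, 0, 0, 28, 9, 3, 0, 0, 28, 9, 3, 0, 0, 28, 9, 3, 0, 0, 28, 9, 3, 0, 0, 28, 9, 3, 0, 0, 28, 9, 2, 0, 0, 26, 8, 2, 0, 0, 0, 0, 0, 0, 0, 0, 0, 0, 0])

```text
time_s: 2.1
tcp_pos: [0.4888, -0.3574, 0.1201]
ee_rot: [[0.995, -0.002, -0.095], [0.095, 0.001, 0.995], [-0.002, -1.0, 0.001]]
wrist_force: [-0.1, 0.1, 0.5]
gripper_width: 0.997
```

Run:
```python
from h import *
go([.4896,-.3573,.12],[.4896,-.3573,.005],yaw=5.4)
cap('top','t1.png')
cap('scene','s1.png')
```

```text
t 2.1 tcp [ 0.4888 -0.3574  0.1201] yaw 5.46 F [-0.14  0.07  0.51] M [ 0.037 -0.026  0.002] w 0.997
roll rad 0.001
[0.4896, -0.3573, 0.12] tool mm [0.8 0.1 0.1]
[0.4896, -0.3573, 0.005] tool mm [  0. 115.   0.]
```

View pics/s1.png

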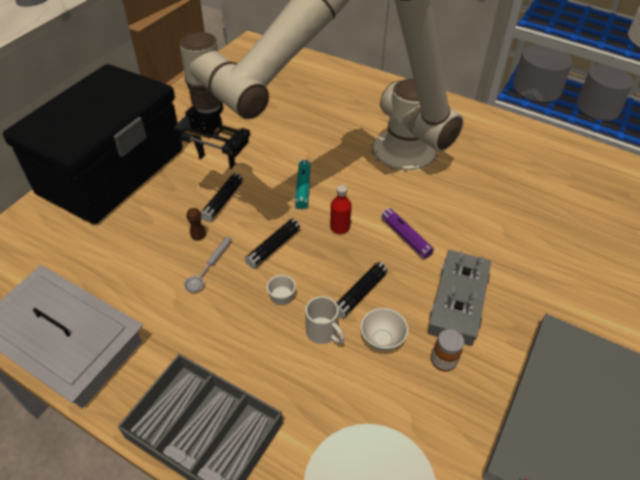

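The gripper stands above the right-hand torch (222,197) and clears the mill and the black case. Descending.

>>> play_rows(deltas=[0, 1, 15, 0, 0, 0, 0, 15, 0, 0, 0, 0, 15, 0, 0, 0, 0, 15, 0, 0, 0, 0, 15, 0, 0, 0, 0, 15, 0, 0, 0, 0, 12, 0, 0, 0, 0, 8, 0, 0, 0, 0, 6, 0, 0, 0, 0, 0, 0, 0])

```text
time_s: 3.2
tcp_pos: [0.4896, -0.3577, 0.0045]
ee_rot: [[0.996, -0.001, -0.094], [0.094, 0.0, 0.996], [-0.001, -1.0, 0.001]]
wrist_force: [-0.5, 0.3, 0.1]
gripper_width: 1.002
```

>>> play_rows(deltas=[255, 0, 0, 0, 0, 255, 0, 0, 0, 0, 255, 0, 0, 0, 0, 255, 0, 0, 0, 0, 255, 0, 0, 0, 0, 255, 0, 0, 0, 0, 255, 0, 0, 0, 0, 255, 0, 0, 0, 0, 255, 0, 0, 0, 0, 255, 0, 0, 0, 0])

```text
time_s: 4.2
tcp_pos: [0.4906, -0.3588, 0.0067]
ee_rot: [[0.995, 0.001, -0.096], [0.096, -0.002, 0.995], [0.0, -1.0, -0.002]]
wrist_force: [-2.8, 0.5, 9.9]
gripper_width: 0.218
```

Run:
```python
from h import *
st();cap('top','t2.png');cap('scene','s2.png')
i=cv2.imread('pics/t2.png')[140:330,340:540];j=cv2.imread('pics/s2.png')[120:260,140:300]
cv2.imwrite('pics/g2.png',cv2.resize(np.hstack([i[:140],j]),None,fx=2.2,fy=2.2,interpolation=cv2.INTER_CUBIC))
```

```text
t 4.2 tcp [ 0.4906 -0.3588  0.0067] yaw 5.49 F [-2.83  0.49  9.91] M [ 0.033  0.853 -0.028] w 0.218
```

View pics/g2.png

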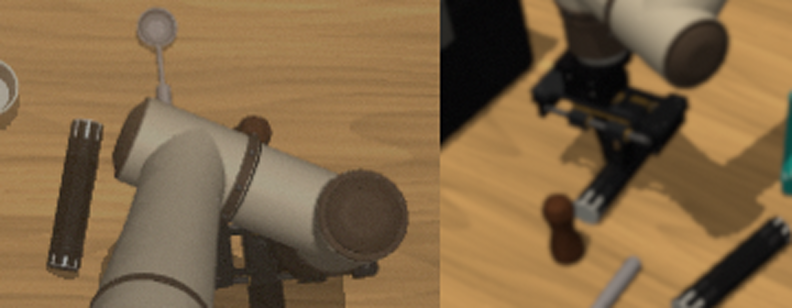

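Run:
```python
from h import *
j=cv2.imread('pics/s2.png')[135:235,170:270]
cv2.imwrite('pics/g3.png',cv2.resize(j,None,fx=6,fy=6,interpolation=cv2.INTER_CUBIC))
c=cap('scene')
for q in([.4896,-.3573,.038],[.58,-.349,.038],[.4,-.366,.038]): print(q,(proj(c,[q])-[170,135])*6)
s=r.sense();print(s['joints'],s['effort'])
```

```text
[0.4896, -0.3573, 0.038] [[311.92162058 343.10227814]]
[0.58, -0.349, 0.038] [[208.69833957 465.54851412]]
[0.4, -0.366, 0.038] [[406.8604457 229.6647277]]
[-20.88576236  31.06219671 -14.74599321   0.10738738 -44.09276299
 -63.70885875] [ 8.25776607e-01 -3.58967578e+01  1.25509161e+01  2.16043554e+00
  7.65068773e-01  1.52842887e-02]
```

View pics/g3.png

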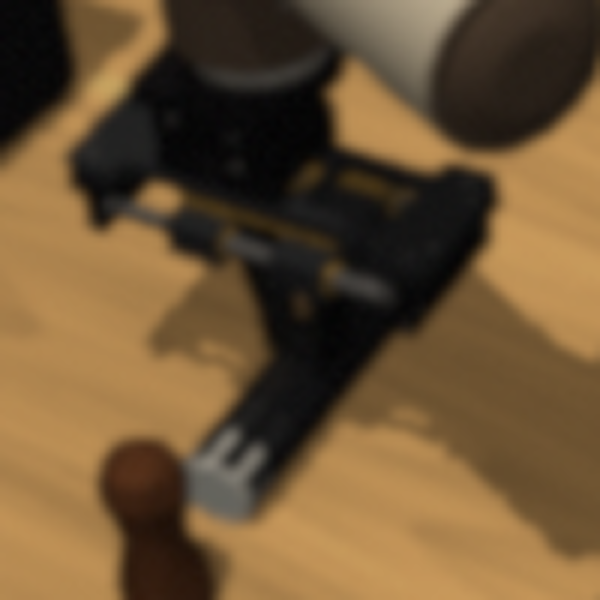

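Run:
```python
from h import *
c=cap('scene');st()
R=r.sense()['ee_rot'];p=r.sense()['tcp_pos']
im=c['img'].copy()
im=cv2.resize(im[135:235,170:270],None,fx=6,fy=6,interpolation=cv2.INTER_CUBIC)
def dot(X,col):
    u=(proj(c,[X])[0]-[170,135])*6; cv2.circle(im,tuple(int(v) for v in u),4,col,-1)
for h in(9.5,19): 
  for sg in(-1,1):
    for b in(0,40,70): dot(p+R@np.array([0,-b,sg*h])/1000,(0,0,255) if h<10 else (0,255,0))
cv2.imwrite('pics/g4.png',im)
```

```text
t 4.4 tcp [ 0.4906 -0.3587  0.0073] yaw 5.48 F [-2.1   0.35  9.87] M [ 0.019  0.796 -0.001] w 0.204
```

View pics/g4.png

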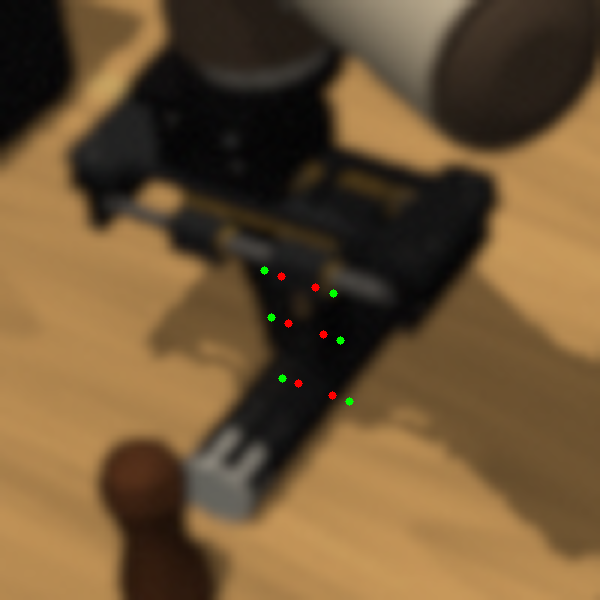

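Run:
```python
from h import *
import pickle
c=pickle.load(open('scene0.pkl','rb'))
a=np.radians(5.46);B=np.array([[np.cos(a),0,-np.sin(a)],[np.sin(a),0,np.cos(a)],[0,-1,0]]);p=np.array([.4888,-.3574,.1201])
x0,y0=160,90
im=cv2.resize(cv2.imread('pics/s1.png')[y0:y0+100,x0:x0+110],None,fx=6,fy=6,interpolation=cv2.INTER_CUBIC)
for h in(43.5,58.5):
  for sg in(-1,1):
    for b in(0,19,70):
      u=(proj(c,[p+B@np.array([0,-b,sg*h])/1000])[0]-[x0,y0])*6+2.5; cv2.circle(im,tuple(int(v) for v in u),4,(0,0,255) if h<50 else (0,255,0),-1)
cv2.imwrite('pics/g5.png',im)
```

```text
(no output)
```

View pics/g5.png

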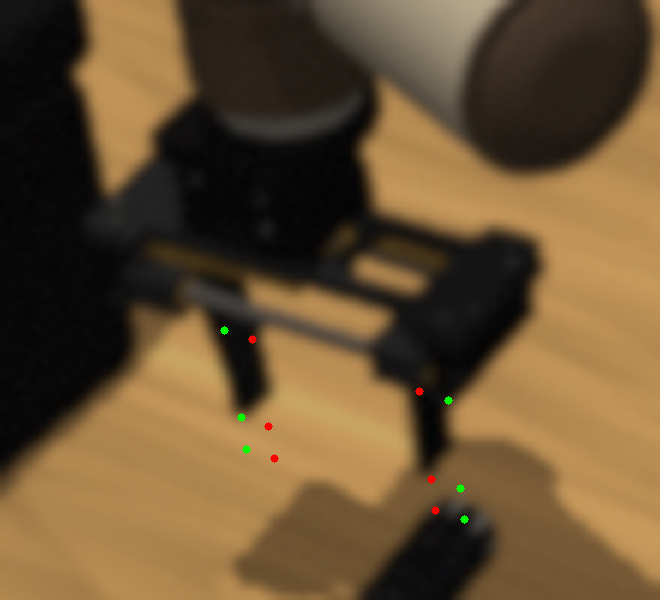

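The fingers slipped onto the torch's upper chamfer. In the picture the real fingertips sit about 25 mm above the reported TCP: tips at (248,412) and (430,470), against predicted (274,458) and (435,510). I'll open, then lower in small steps while watching the force.

>>> play_rows(deltas=[0, 0, 0, 0, 0, 0, 0, 0, 0, 0, 0, 0, 0, 0, 0, 0, 0, 0, 0, 0, 0, 0, 0, 0, 0, 0, 0, 0, 0, 0, 0, 0, 4, 0, 0, 0, 0, 4, 0, 0, 0, 0, 4, 0, 0, 0, 0, 0, 0, 0])

```text
time_s: 5.4
tcp_pos: [0.4895, -0.3575, -0.0079]
ee_rot: [[0.996, -0.002, -0.094], [0.094, 0.001, 0.996], [-0.002, -1.0, 0.001]]
wrist_force: [0.1, -0.2, -0.5]
gripper_width: 0.979
```

Run:
```python
from h import *
s=st();c=cap('scene','s3.png')
x0,y0=165,130;p=s['tcp_pos'];B=s['ee_rot']
im=cv2.resize(c['img'][y0:y0+100,x0:x0+110],None,fx=6,fy=6,interpolation=cv2.INTER_CUBIC)
for h in(43.5,58.5):
  for sg in(-1,1):
    for b in(0,25):
      u=(proj(c,[p+B@np.array([0,-b,sg*h])/1000])[0]-[x0,y0])*6+2.5; cv2.circle(im,tuple(int(v) for v in u),4,(0,0,255) if b<5 else (0,255,0),-1)
cv2.imwrite('pics/g6.png',im)
```

```text
t 5.4 tcp [ 0.4895 -0.3575 -0.0079] yaw 5.42 F [ 0.09 -0.21 -0.53] M [-0.048 -0.025 -0.002] w 0.979
```

View pics/g6.png

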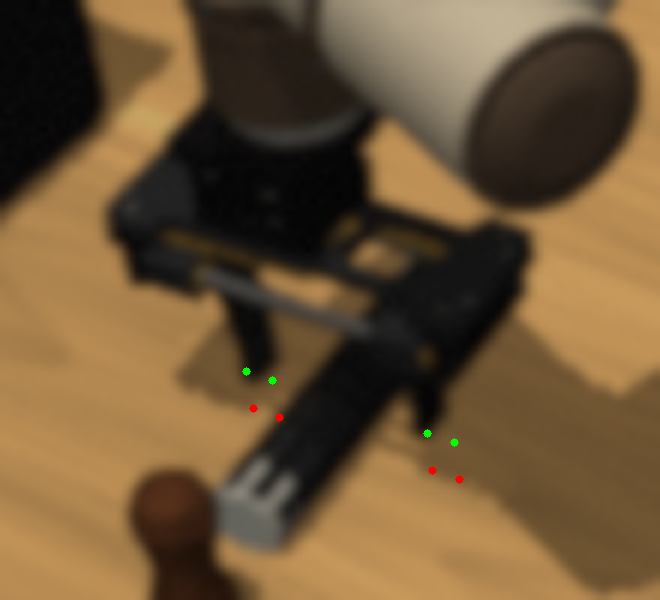

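>>> play_rows(deltas=[0, 0, 4, 0, 0, 0, 0, 4, 0, 0, 0, 0, 4, 0, 0, 0, 0, 0, 0, 0, 255, 0, 0, 0, 0, 255, 0, 0, 0, 0, 255, 0, 0, 0, 0, 255, 0, 0, 0, 0, 255, 0, 0, 0, 0, 255, 0, 0, 0, 0])

```text
time_s: 6.45
tcp_pos: [0.4901, -0.3578, -0.0189]
ee_rot: [[0.996, 0.0, -0.095], [0.095, -0.0, 0.996], [0.0, -1.0, -0.0]]
wrist_force: [-0.3, 1.1, 0.1]
gripper_width: 0.533
```

>>> play_rows(deltas=[255, 0, 0, 0, 0, 255, 0, -4, 0, 0, 255, 0, -8, 0, 0, 255, 0, -8, 0, 0, 255, 0, -8, 0, 0, 255, 0, -8, 0, 0, 255, 0, -4, 0, 0, 255, 0, 0, 0, 0, 255, 0, 0, 0, 0, 255, 0, 0, 0, 0])

```text
time_s: 7.45
tcp_pos: [0.4897, -0.3576, 0.0206]
ee_rot: [[0.996, -0.001, -0.095], [0.095, 0.0, 0.996], [-0.001, -1.0, 0.001]]
wrist_force: [0.4, 0.2, -4.5]
gripper_width: 0.435
```

Run:
```python
from h import *
s=st();c=cap('scene','s4.png');st();cap('scene');st()
x0,y0=165,120
cv2.imwrite('pics/g7.png',cv2.resize(c['img'][y0:y0+100,x0:x0+110],None,fx=5,fy=5,interpolation=cv2.INTER_CUBIC))
```

```text
t 7.45 tcp [ 0.4897 -0.3576  0.0206] yaw 5.42 F [ 0.41  0.23 -4.47] M [-0.012 -0.003  0.029] w 0.435
t 7.5 tcp [ 0.4898 -0.3576  0.0206] yaw 5.43 F [-0.22 -0.28 -3.37] M [ 0.018 -0.028 -0.021] w 0.435
t 7.55 tcp [ 0.4898 -0.3577  0.0206] yaw 5.42 F [ 0.99  0.41 -4.29] M [ 0.084 -0.028 -0.033] w 0.436
```

View pics/g7.png

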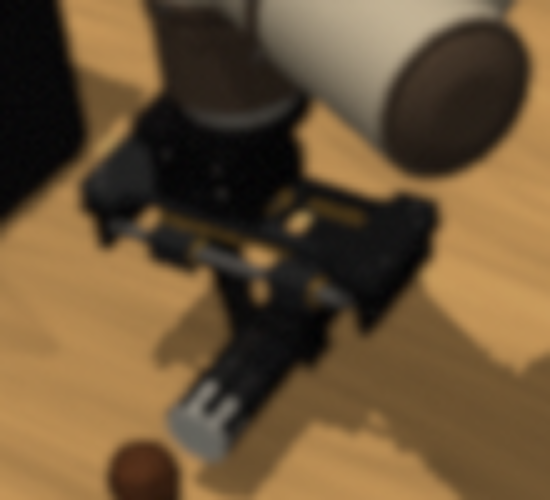

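Run:
```python
from h import *
F=[];E=[]
for _ in range(10):
    cap('top');s=r.sense();F.append(s['wrist_force'][2]);E.append(s['effort'])
print(np.mean(F),np.std(F),np.round(np.mean(E,0),2))
p=s['tcp_pos']
go([.49,-.3577,.20],[.4835,.3627,.20],yaw=11.2)
```

```text
-4.435052256367274 0.30395703266836777 [ -0.   -43.95  15.69   3.73  -0.05   0.  ]
t 8.05 tcp [ 0.4901 -0.3578  0.021 ] yaw 5.43 F [-0.54 -0.35 -4.99] M [ 0.019 -0.05   0.023] w 0.438
roll rad -0.101
[0.49, -0.3577, 0.2] tool mm [-1.00e-01 -1.79e+02  1.00e-01]
[0.4835, 0.3627, 0.2] tool mm [133.6   0.  707.9]
```

Ten readings average Fz = -4.43 N (0.45 kg), so this torch is the loaded one. The opening of 38 mm matches the barrel. Lifting, turning and carrying it to the box.

>>> play_rows(deltas=[255, 0, -10, 0, 0, 255, 0, -20, 0, 0, 255, 0, -20, 0, -0.02, 255, 0, -20, 0, -0.02, 255, 0, -20, 0, -0.02, 255, 0, -20, 0, -0.02, 255, 0, -20, 0, -0.021, 255, 0, -20, 0, 0, 255, 0, -20, 0, 0, 255, 0, -10, 0, 0])

```text
time_s: 9.05
tcp_pos: [0.4908, -0.3583, 0.204]
ee_rot: [[0.981, 0.004, -0.195], [0.195, -0.002, 0.981], [0.003, -1.0, -0.003]]
wrist_force: [0.1, -0.2, -2.7]
gripper_width: 0.436
```

>>> play_rows(deltas=[255, 2, 0, 10, 0, 255, 4, 0, 20, 0, 255, 6, 0, 30, 0, 255, 6, 0, 34, 0, 255, 6, 0, 34, 0, 255, 7, 0, 34, 0, 255, 7, 0, 34, 0, 255, 7, 0, 34, 0, 255, 7, 0, 34, 0, 255, 7, 0, 34, 0])

```text
time_s: 10.05
tcp_pos: [0.4885, -0.0521, 0.1999]
ee_rot: [[0.981, -0.002, -0.195], [0.195, 0.0, 0.981], [-0.002, -1.0, 0.001]]
wrist_force: [0.1, 0.2, -4.4]
gripper_width: 0.434
```

>>> play_rows(deltas=[255, 7, 0, 34, 0, 255, 7, 0, 34, 0, 255, 7, 0, 34, 0, 255, 7, 0, 34, 0, 255, 7, 0, 34, 0, 255, 7, 0, 34, 0, 255, 7, 0, 34, 0, 255, 7, 0, 34, 0, 255, 6, 0, 34, 0, 255, 6, 0, 34, 0])

```text
time_s: 11.05
tcp_pos: [0.4889, 0.2939, 0.1997]
ee_rot: [[0.981, -0.002, -0.195], [0.195, -0.001, 0.981], [-0.003, -1.0, -0.001]]
wrist_force: [0.0, -0.3, -4.1]
gripper_width: 0.433
```

>>> play_rows(deltas=[255, 6, 0, 30, 0, 255, 3, 0, 18, 0, 255, 2, 0, 10, 0, 255, 1, 0, 5, 0, 255, 0, 0, 0, 0, 255, 0, 0, 0, 0, 255, 0, 0, 0, 0, 255, 0, 0, 0, 0, 255, 0, 0, 0, 0, 255, 0, 0, 0, 0])

```text
time_s: 12.05
tcp_pos: [0.4902, 0.3566, 0.2012]
ee_rot: [[0.981, 0.0, -0.194], [0.194, 0.0, 0.981], [0.0, -1.0, 0.0]]
wrist_force: [-0.4, 1.1, -4.0]
gripper_width: 0.434
```

Run:
```python
from h import *
go([.4835,.3627,.20],yaw=11.2)
t=cap('top','t5.png');s=cap('scene','s5.png')
a=cv2.resize(t['img'][170:330,110:270],(560,560),interpolation=cv2.INTER_CUBIC)
cv2.imwrite('pics/g8.png',a)
```

```text
t 12.05 tcp [0.4902 0.3566 0.2012] yaw 11.2 F [-0.35  1.11 -4.01] M [ 0.051  0.    -0.007] w 0.434
roll rad -0.0
[0.4835, 0.3627, 0.2] tool mm [-5.4  1.2  7.3]
```

View pics/g8.png

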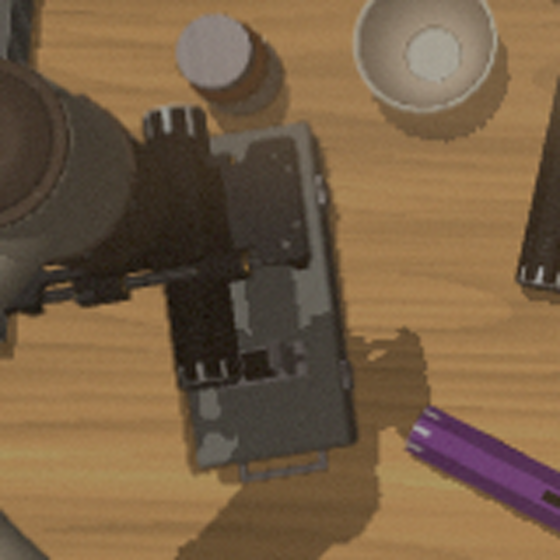

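View pics/s5.png

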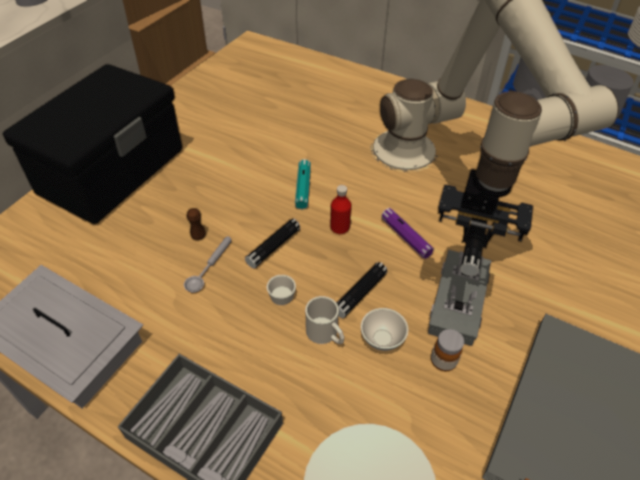

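The torch is held level above the box with its ends at crop pixels (175,112) and (210,375), and the other torches and crockery have not moved. Next I measure it against the clips.

Run:
```python
from h import *
t=cap('top');s=cap('scene')
x0,y0=120,190
cv2.imwrite('pics/g9.png',cv2.resize(t['img'][y0:y0+100,x0:x0+100],None,fx=6,fy=6,interpolation=cv2.INTER_CUBIC))
cv2.imwrite('pics/g10.png',cv2.resize(s['img'][220:350,420:520],None,fx=4.6,fy=4.6,interpolation=cv2.INTER_CUBIC))
```

```text
(no output)
```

View pics/g9.png

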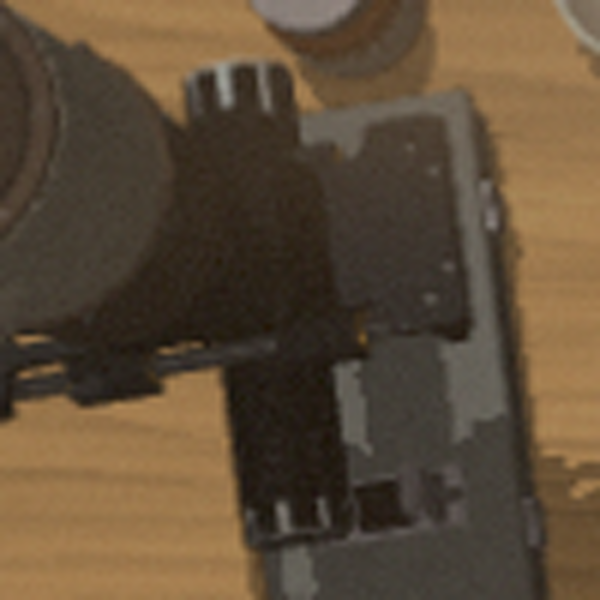

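View pics/g10.png

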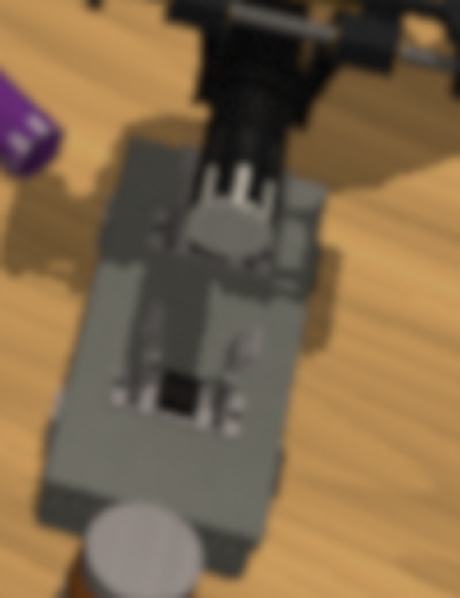

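Run:
```python
from h import *
t=cap('top');s=cap('scene');st()
P=ray(t,np.array([[242,63],[300,541]])/6+[120,190]-.4,.247)
print(P,P.mean(0),np.linalg.norm(P[0]-P[1]),np.degrees(np.arctan2(*(P[0]-P[1])[[1,0]])))
# scene: lens face centre
Q=ray(s,np.array([[227,226]])/4.6+[420,220]-.4,.24);print(Q)
print('pred lens',np.array([.4902,.3566])+.09*np.array([np.cos(np.radians(11.2)),np.sin(np.radians(11.2))]))
```

```text
t 12.35 tcp [0.4901 0.3569 0.201 ] yaw 11.22 F [-0.71 -0.32 -3.75] M [-0.011  0.005 -0.004] w 0.432
[[0.57980895 0.37021077 0.247     ]
 [0.4008554  0.33648202 0.247     ]] [0.49033218 0.35334639 0.247     ] 0.18210437016586642 10.673758210614286
[[0.57602128 0.37160058 0.24      ]]
pred lens [0.57848596 0.37408109]
```

>>> play_rows(deltas=[255, -3, 5, 4, 0, 255, -3, 10, 4, 0, 255, 0, 12, 0, 0, 255, 0, 12, 0, 0, 255, 0, 12, 0, 0, 255, 0, 12, 0, 0, 255, 0, 12, 0, 0, 255, 0, 10, 0, 0, 255, 0, 5, 0, 0, 255, 0, 0, 0, 0])

```text
time_s: 13.35
tcp_pos: [0.4824, 0.3631, 0.1101]
ee_rot: [[0.981, -0.001, -0.194], [0.194, -0.001, 0.981], [-0.001, -1.0, -0.001]]
wrist_force: [0.5, -0.7, -4.3]
gripper_width: 0.434
```

Run:
```python
from h import *
go([.4835,.3630,.105],yaw=11.2)
t=cap('top');s=cap('scene')
x0,y0=130,200
cv2.imwrite('pics/g11.png',cv2.resize(t['img'][y0:y0+100,x0:x0+100],None,fx=6,fy=6,interpolation=cv2.INTER_CUBIC))
cv2.imwrite('pics/g12.png',cv2.resize(s['img'][230:350,420:520],None,fx=5,fy=5,interpolation=cv2.INTER_CUBIC))
```

```text
t 13.35 tcp [0.4824 0.3631 0.1101] yaw 11.21 F [ 0.47 -0.67 -4.32] M [ 0.013 -0.044  0.021] w 0.434
roll rad 0.0
[0.4835, 0.363, 0.105] tool mm [ 1.1  5.1 -0.3]
```

View pics/g11.png

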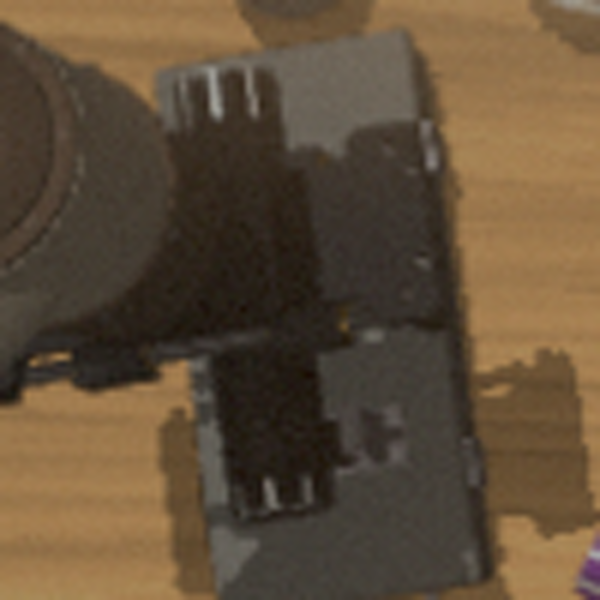

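View pics/g12.png

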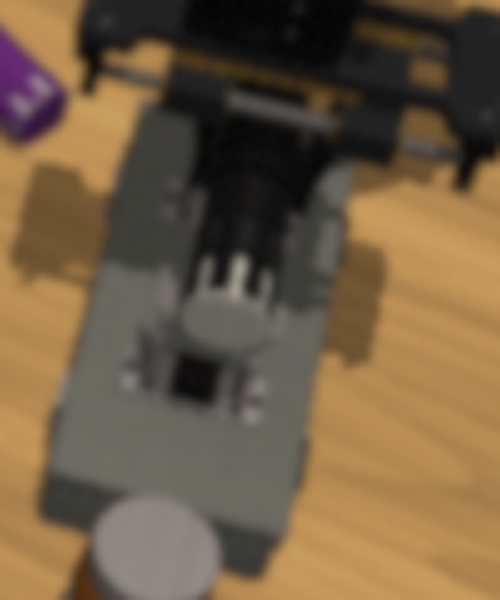

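Run:
```python
from h import *
t=cap('top');s=cap('scene')
a=np.radians(11.2);ex=np.array([np.cos(a),np.sin(a),0]);ey=np.array([-np.sin(a),np.cos(a),0]);C=np.array([.4835,.3627,0])
zc=.1101+.0385
f=lambda X,c,o,k:((proj(c,[X])[0]-o)*k+k/2).round(0)
for nm,c,o,k in(('top',t,[130,200],6),('scene',s,[420,230],5)):
    for l in(.09,-.09): print(nm,'end',l,f(C+ex*l+[0,0,zc],c,o,k), 'topflat',f(C+ex*l+[0,0,zc+.019],c,o,k))
    for y in(-.03,.03):print(nm,'rims',[f(C+ex*x+ey*y+[0,0,.116],c,o,k).tolist() for x in(-.055,.055)])
P=ray(t,np.array([[224,68],[282,517]])/6+[130,200]-.4,zc+.01);print(P.mean(0),np.linalg.norm(P[0]-P[1]))
```

```text
top end 0.09 [227.  74.] topflat [214.  65.]
top end -0.09 [285. 512.] topflat [273. 509.]
top rims [[366.0, 420.0], [330.0, 158.0]]
top rims [[222.0, 445.0], [188.0, 183.0]]
scene end 0.09 [224. 327.] topflat [233. 301.]
scene end -0.09 [281.  41.] topflat [290.  15.]
scene rims [[195.0, 122.0], [157.0, 294.0]]
scene rims [[318.0, 153.0], [286.0, 328.0]]
[0.48221288 0.36084152 0.1586    ] 0.18275110298326097
```

The lens face at crop pixel (227,322) agrees with the predicted (224,327) to about 1–3 mm, and the rim midpoints match within 1 px. Descending slowly.

>>> play_rows(deltas=[255, 1.5, 5, 0, 0, 255, 0, 6, 0, 0, 255, 0, 6, 0, 0, 255, 0, 5, 0, 0, 255, 0, 4, 0, 0, 255, 0, 4, 0, 0, 255, 0, 4, 0, 0, 255, 0, 3, 0, 0, 255, 0, 3, 0, 0, 255, 0, 0, 0, 0])

```text
time_s: 14.55
tcp_pos: [0.4849, 0.3644, 0.0716]
ee_rot: [[0.981, 0.002, -0.195], [0.195, 0.001, 0.981], [0.002, -1.0, 0.001]]
wrist_force: [0.7, 0.3, -1.3]
gripper_width: 0.432
```

Run:
```python
from h import *
st()
```

```text
t 14.55 tcp [0.4849 0.3644 0.0716] yaw 11.24 F [ 0.73  0.26 -1.33] M [ 0.123 -0.344 -0.05 ] w 0.432
```

>>> play_rows(deltas=[255, 0, 3, 0, 0, 255, 0, 3, 0, 0, 255, 0, 3, 0, 0, 255, 0, 3, 0, 0, 255, 0, 3, 0, 0, 255, 0, 0, 0, 0, 255, 0, 0, 0, 0, 255, 0, 0, 0, 0, 255, 0, 0, 0, 0, 255, 0, 0, 0, 0])

```text
time_s: 15.55
tcp_pos: [0.4839, 0.3635, 0.0551]
ee_rot: [[0.981, -0.001, -0.194], [0.194, -0.001, 0.981], [-0.001, -1.0, -0.0]]
wrist_force: [2.1, 1.2, -8.2]
gripper_width: 0.434
```

Run:
```python
from h import *
st()
t=cap('top');s=cap('scene')
cv2.imwrite('pics/g13.png',cv2.resize(s['img'][230:350,420:520],None,fx=5,fy=5,interpolation=cv2.INTER_CUBIC))
```

```text
t 15.55 tcp [0.4839 0.3635 0.0551] yaw 11.19 F [ 2.14  1.22 -8.22] M [ 0.506 -0.891 -0.066] w 0.434
```

View pics/g13.png

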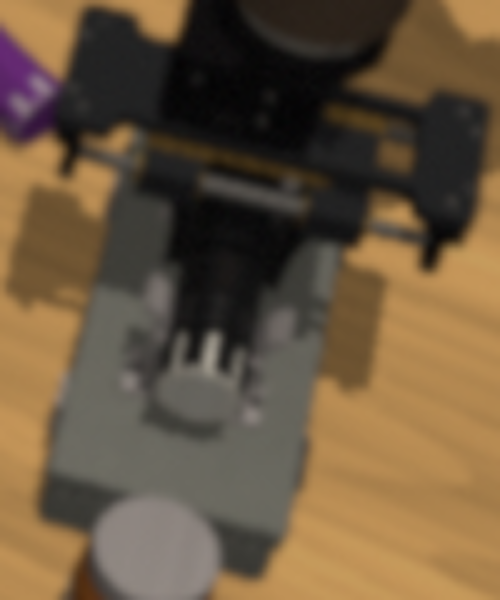

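Past the noses now: the force has turned to a downward pull. The torch sits between the clip jaws with its lens face at (198,393). Pressing the rest of the way.

>>> play_rows(deltas=[255, 0, 3, 0, 0, 255, 0, 3, 0, 0, 255, 0, 2, 0, 0, 255, 0, 2, 0, 0, 255, 0, 1, 0, 0, 255, 0, 0, 0, 0, 255, 0, 0, 0, 0, 255, 0, 0, 0, 0, 255, 0, 0, 0, 0, 255, 0, 0, 0, 0])

```text
time_s: 16.65
tcp_pos: [0.4837, 0.3636, 0.0452]
ee_rot: [[0.981, -0.001, -0.194], [0.194, -0.0, 0.981], [-0.001, -1.0, -0.0]]
wrist_force: [-6.2, 0.4, 3.7]
gripper_width: 0.433
```

Run:
```python
from h import *
st()
```

```text
t 16.65 tcp [0.4837 0.3636 0.0452] yaw 11.21 F [-6.17  0.43  3.7 ] M [ 0.122  1.418 -0.161] w 0.433
```

>>> play_rows(deltas=[255, 0, 1, 0, 0, 255, 0, 1, 0, 0, 255, 0, 1, 0, 0, 255, 0, 0, 0, 0, 255, 0, 0, 0, 0, 255, 0, 0, 0, 0, 255, 0, 0, 0, 0, 255, 0, 0, 0, 0, 255, 0, 0, 0, 0, 255, 0, 0, 0, 0])

```text
time_s: 17.65
tcp_pos: [0.4837, 0.3636, 0.0451]
ee_rot: [[0.981, 0.0, -0.195], [0.195, -0.0, 0.981], [0.0, -1.0, -0.0]]
wrist_force: [-9.8, -2.0, 16.9]
gripper_width: 0.429
```

Run:
```python
from h import *
st()
```

```text
t 17.65 tcp [0.4837 0.3636 0.0451] yaw 11.25 F [-9.82 -1.97 16.94] M [-0.62   3.012 -0.291] w 0.429
```

It stopped firmly: z stayed at 0.0451 while the force rose from 3.7 to 17 N, and 0.0451 corresponds to a torch centre near 0.083. Easing off, opening and lifting away.

>>> play_rows(deltas=[255, 0, -2, 0, 0, 255, 0, -1, 0, 0, 0, 0, 0, 0, 0, 0, 0, 0, 0, 0, 0, 0, 0, 0, 0, 0, 0, 0, 0, 0, 0, 0, 0, 0, 0, 0, 0, 0, 0, 0, 0, 0, 0, 0, 0, 0, 0, 0, 0, 0])

```text
time_s: 18.65
tcp_pos: [0.4841, 0.3638, 0.0451]
ee_rot: [[0.981, 0.0, -0.195], [0.195, 0.0, 0.981], [0.0, -1.0, 0.0]]
wrist_force: [0.2, 0.5, 0.1]
gripper_width: 0.988
```

>>> play_rows(deltas=[0, 0, -10, 0, 0, 0, 0, -20, 0, 0, 0, 0, -20, 0, 0, 0, 0, -20, 0, 0, 0, 0, -20, 0, 0, 0, 0, -20, 0, 0, 0, 0, -20, 0, 0, 0, 0, -20, 0, 0, 0, 0, -20, 0, 0, 0, 0, -20, 0, 0])

```text
time_s: 19.65
tcp_pos: [0.4841, 0.3637, 0.2369]
ee_rot: [[0.981, 0.001, -0.195], [0.195, 0.001, 0.981], [0.001, -1.0, 0.001]]
wrist_force: [-0.1, 0.6, -0.1]
gripper_width: 0.999
```

>>> play_rows(deltas=[0, -5, 0, -10, 0, 0, -10, 0, -30, 0, 0, -10, 0, -30, 0, 0, -10, 0, -30, 0, 0, -10, 0, -30, 0, 0, -10, 0, -30, 0, 0, -10, 0, -30, 0, 0, -10, 0, -30, 0, 0, -5, 0, -20, 0, 0, 0, 0, 0, 0])

```text
time_s: 20.65
tcp_pos: [0.451, 0.1103, 0.2349]
ee_rot: [[0.981, -0.001, -0.192], [0.192, -0.0, 0.981], [-0.001, -1.0, 0.0]]
wrist_force: [0.1, -0.2, 0.1]
gripper_width: 0.999
```

Run:
```python
from h import *
st()
t=cap('top','t9.png');s=cap('scene','s9.png')
a=cv2.resize(t['img'][200:310,140:230],None,fx=5,fy=5,interpolation=cv2.INTER_CUBIC)
b=cv2.resize(s['img'][240:350,420:490],None,fx=5,fy=5,interpolation=cv2.INTER_CUBIC)
cv2.imwrite('pics/g14.png',np.hstack([a,b]))
k=np.radians(11.2);ex=np.array([np.cos(k),np.sin(k),0]);C=np.array([.4835,.3627,0])
for l in(.09,-.09):
  for z in(.083,.102):
    print(l,z,(proj(t,[C+ex*l+[0,0,z]])[0]-[140,200])*5+2.5,(proj(s,[C+ex*l+[0,0,z]])[0]-[420,240])*5+2.5+[450,0])
```

```text
t 20.65 tcp [0.451  0.1103 0.2349] yaw 11.05 F [ 0.12 -0.17  0.12] M [ 0.033 -0.02  -0.046] w 0.999
0.09 0.083 [174.03713768  85.67799746] [644.49957677 361.7057457 ]
0.09 0.102 [164.17191593  78.84556925] [652.92650083 337.93965864]
-0.09 0.083 [221.37389129 434.49320421] [702.39569362  79.08215454]
-0.09 0.102 [211.92172731 432.32692487] [710.58311004  54.32963764]
```

View pics/g14.png

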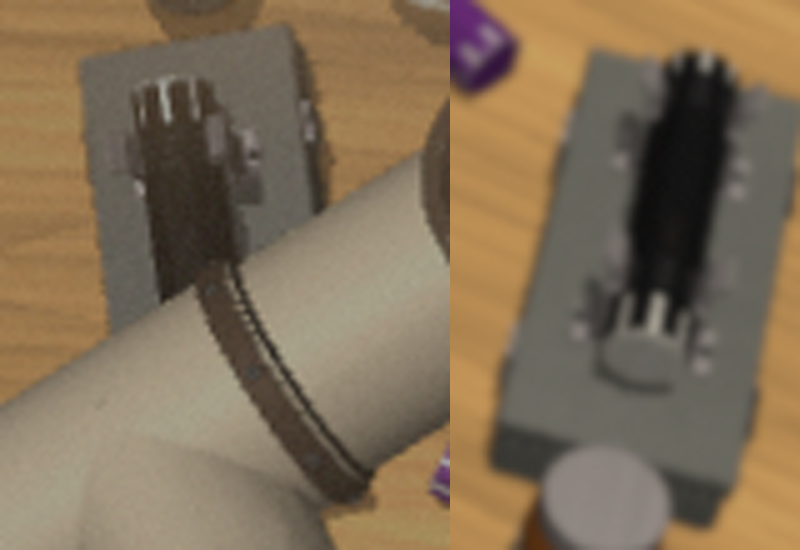

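View pics/t9.png

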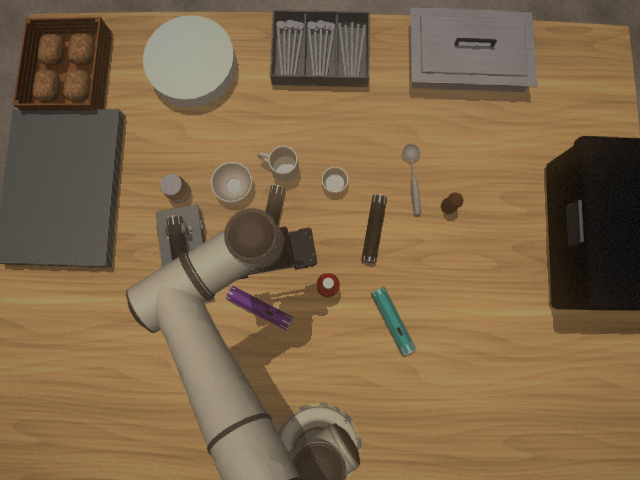

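The pictures show the torch in both clips with the jaws over its shoulders. Its lens face is at crop (643,358), against a predicted (644,362) for fully home, and the tail end is level with it. The other two torches and the bystanders are where they were, and the arm touches nothing, so I'm handing in.

Run:
```python
from h import *
st(); print(r.finish_job())
```

```text
t 20.75 tcp [0.4519 0.1123 0.2349] yaw 11.15 F [ 0.24  0.04 -0.54] M [ 0.016  0.031 -0.037] w 1.0
the job is handed in; nothing more can be done
None
```

The loaded torch is pressed home in both spring clips, and I handed the job in at about 21 s. No verdict was reported.

- **Finding the torch:** I lifted the right-hand torch (top-view pixel 459,258) first. It read −4.4 N on average over ten readings, about 0.45 kg, so it has the battery pack. I did not lift the other two, because the reading was clear enough without a comparison.
- **Pressing it in:** It passed the noses and stopped hard on the saddles. The height did not change while the push rose from 4 to 17 N, and the torch centre came out at about 83–84 mm, against 83 mm for the seat.
- **Last checks:** After release, the lens face in the scene picture lay within about 1 px of the fully-home prediction, and the torch looked level. In the top view the arm hid the torch's tail end, so I judged that end from the scene view alone. The arm also partly hid one of the other torches there, but what I could see of both, and of the crockery, had not moved. The wrist force was near zero.
- **What disagreed:** In the pictures the fingertips sat about 25 mm above the reported tool point. Because of that, the first grip closed on the torch's upper edge with about 10 N and slipped, without visibly moving the torch. I opened, went lower, and the second grip read 38 mm, which matches the barrel.

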